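# Ready the label printer and print

## Task

Get the shop's label printer going: push its raised lid down until it is fully shut, then press the raised end of the rocker on its front deck so that it tips right over to on, and then press the oblong key (the push pad with the long key) all the way down and let it come up again. Only push with the fingertips: do not lift or shove any of the push pads, leave the round and square keys unpressed, and leave the other goods on the counter where they stand.

Things in the scene. Friction and masses are not known exactly. Their poses are not given: they have to be found in the camera images.
- printer: white label printer fixed on the counter, 200 mm deep (its x) x 170 mm wide (its y) x 120 mm high, turned by up to 0.3 rad; origin at the centre of its underside; its front (towards -x of its own frame) faces the robot, its y points to the left as seen from the robot. The front 55 mm of its top is a level deck 120 mm above the table that carries the rocker; the lid covers the rest
- lid (a joint): grey flat lid 135 long x 170 wide x 10 mm thick, hinged at the rear of the printer's top (printer frame x = +90, z = 120 mm); rad: 0 fully shut (level, top face 130 mm above the table), grows as the front edge rises; starts 0.25 to 0.5. Stays at any angle by hinge friction; about 2 N down on its top face 85 mm from the hinge closes it; a finger on the very front edge rubs and may bind
- lid_front (a point): middle of the lid's front edge, on its top face, 135 mm from the hinge; moves with the lid
- lid_hinge (a point): middle of the lid's hinge line, 10 mm below the shut lid's top face
- rocker (a joint): black power rocker on the printer's front deck, 60 mm long (along printer y) x 28 mm wide; a shallow V seen from the front, two flat 30 mm halves that meet over the pivot at printer frame x = -73 mm, y = 0, 130 mm above the table. Angle in rad: 0 = off (left half slopes up, its end 12 mm higher; right half level); 0.4 = on, the stop (left half level, 130 mm above the table, right half raised). Stays where left (friction 0.04 N m, about 2 N at the raised half)
- rocker_raised (a point): point to press: on the top face of the rocker's raised (left) half, 20 mm from the pivot along that face; 138 mm above the table when off, 130 mm when on; moves with the rocker
- oblong_pad: loose desk push pad (about 0.3 kg), wooden base 48 x 80 mm (80 along its y), base 20 mm high, with one white key in the middle of its top; origin at the centre of its underside, z up
- oblong_top (a point): centre of the top face of that pad's key (oblong, 28 x 58 mm, long side along the pad's y), 30 mm above the table when not pressed; moves with the key
- oblong_key (a joint): that key's travel, straight down; joint value in m: 0 up, 0.006 fully down; springs back by itself, about 5 N when fully down
- round_pad: loose desk push pad (about 0.3 kg), wooden base a disc 60 mm in diameter, base 20 mm high, with one white key in the middle of its top; origin at the centre of its underside, z up
- round_top (a point): centre of the top face of that pad's key (round, 38 mm diameter), 30 mm above the table when not pressed; moves with the key
- round_key (a joint): that key's travel, straight down; joint value in m: 0 up, 0.006 fully down; springs back by itself, about 5 N when fully down
- square_pad: loose desk push pad (about 0.3 kg), wooden base 58 x 58 mm, base 20 mm high, with one white key in the middle of its top; origin at the centre of its underside, z up
- square_top (a point): centre of the top face of that pad's key (square, 36 x 36 mm), 30 mm above the table when not pressed; moves with the key
- square_key (a joint): that key's travel, straight down; joint value in m: 0 up, 0.006 fully down; springs back by itself, about 5 N when fully down
- oil_bottle: bystander: small amber oil bottle, 34 mm diameter, 75 mm tall, loose; origin at the centre of its underside
- soap_bar: bystander: bar of brown soap 80 x 52 x 26 mm, loose; origin at the centre of its underside
- candle: bystander: lavender-coloured pillar candle, 62 mm diameter, 50 mm tall, loose; origin at the centre of its underside
- bear: bystander: small brown soap figure, 48 mm diameter, 70 mm tall, loose; origin at the centre of its underside
- balm_jar: bystander: small glass jar with metal lid, 48 mm diameter, 35 mm tall, loose; origin at the centre of its underside
- tin: bystander: flat round metal tin, 66 mm diameter, 30 mm tall, loose; origin at the centre of its underside
Things that resemble listed ones, but are neither listed nor needed, are in the scene too. Leave any yellow look-alike of the oblong_pad alone. Leave any blue look-alike of the square_pad alone.

How it is judged:
By the outcome, as a careful person would: the job done as asked, in the order asked, and still so for the second after the job is handed in, with the robot touching nothing.
It also fails if it takes over 45 s, if anything falls off the work surface, if the arm or the gripper's body presses on something with over 40 N, if the wrist force passes 120 N, or if a joint passes its speed limit or range.

## Robot

A 6-joint arm with a two-finger parallel gripper is mounted at the origin on the work surface. World frame = base frame: x ahead of the robot, y to its left, z up, the work surface at z = 0. Lengths are in m, angles in rad, forces in N, time in s.
With the tool pointing down it reaches from about 0.35 to 0.775 m from the base axis. Payload 7.3 kg.
Tool frame: the origin (TCP) lies at the very end of the fingers, on their centre line; the grasp point (between the pads) lies 19 mm behind it; z points along the fingers, y is the line along which they close (so a half turn about z gives the same grasp; the last joint's range is limited). The gripper opens to 92 mm and grips with 3 to 60 N. Pads are 19 mm wide; open, the fingers measure 130 mm over their backs; the gripper's body (75 mm by 190 mm) begins 47 mm behind the grasp point.
Start: joints at [1.072, 0.342, 1.524, -0, 1.275, -0.146], TCP at [0.181, 0.493, 0.227] pointing down, gripper open.
Joint ranges: [-2.53, 2.53], [-0.77, 2.02], [0.04, 2.7], [-1, 4.14], [0.28, 2.66], [-3.11, 3.11]. Speed limits (rad/s): [2.57, 2.57, 3.14, 3.14, 3.14, 3.14].

## Interface

Orientations are given as [roll, pitch, yaw] about the fixed x, y, z axes, in that order (R = Rz(yaw) Ry(pitch) Rx(roll)).
In Python, from cell import robot, read_camera, get_calibration gives the robot as it stands. The module is installed in compiled form; this text tells all that it offers.
- The arm moves only by the tool send_rows, never from a script. Its argument "plan" is a list of rows, each a list of 2 entries, a list of its own where there are three numbers: the shift along the tool's x, y, z as a fraction of full scale, then the turn, a rotation vector about the tool's x, y, z as a fraction of full scale. A call has exactly 10 rows; each row shifts and turns the commanded pose from where the row before left it, along the tool's axes as they then stand; what a row does not reach is not made up. Full scale, the value 1, is 0.025 m for a shift and 90 degrees for a turn. A row lasts 1/8 s, in which the tool goes at most 62.5 mm and 10.7 degrees, less where a joint would pass 70% of its speed; a pose out of reach is approached as far as the arm can. A call with a number of a shift or a turn outside -1 to 1 is refused whole. A call with a gripper value outside its range is refused whole. "gripper" is the opening, from -1 (shut) to 1 (fully open), so that 0 is half open, set as the call begins (left out, the last holds). The fingers move at their own pace and stop on an object; "force" is the grip in N (left out, the last holds). Time passes only in rows, so rows that do not move let the fingers close, or fill a call up. It gives the time, the measured TCP pose, the force, the opening and the grip force at its end, in the units of the state.
- robot.observe(): the state, without advancing time (a new reading comes with each control period).
- read_camera(name): name is "side" or "top" or "wrist"; returns (picture, depth): 480x640x3 uint8, blue, green, red; 480x640 float32, m along the optical axis (not along the pixel's ray), 0 where there is no reading.
- get_calibration(name): a dict with "intrinsics" (3x3 intrinsics, pixels), "rvec" (rotation vector, rad) and "tvec" (3), from world to camera coordinates, as OpenCV has them. Camera axes: x right, y down, z forward; pixel columns grow to the right and rows downward; lengths in m; the calibration is good to about 2 mm. The wrist camera is an equidistant fisheye: a pixel r from the principal point sees the ray r / f radians off the axis. A picture is of the moment at which its call begins: read the wrist's pose just before it. get_calibration takes no time and is no camera call; for the wrist camera it gives the pose at the moment of the call.
- robot.hand_in(): hands the job in; it is judged then, once.
The state is a dict: "time": time; "qpos": joint angles; "qvel": joint speeds; "joint_efforts": joint torques, N m; "tool_pos": TCP position; "tool_rot": TCP orientation; "contact_force": force on the tool from outside, world axes, zero at the start; "torque": the same for the moment, N m; "opening": finger opening in m; "grip_force": force on a finger pad.
Only numpy, scipy, OpenCV 4.12 (cv2) and the standard library are available. Lean on these libraries where they do the work, as an engineer would, in place of code of your own. Each camera call takes 0.05 s, during which the arm holds its last target. There are 200 camera calls.

## Working session

There is one attempt and no reset: what is moved stays moved. The work goes in short steps, Python scripts to look and compute and a tool call to move; the robot and the scene stay as the last step left them, time stands still between calls to the robot, and variables do not carry over. Pictures are saved under pics/ and viewed, at most 10 in all, crops included, and the job is handed in when it is done.

Besides the shell and the picture viewer there is one more tool, called after "Call:" as name([rows], argument=value, ...), one row to a line, values as JSON. send_rows: Moves the arm, as the interface text tells. Shift numbers are shares of 0.025 m and turn numbers shares of 90 degrees, none past 1 either way. Its arguments: {"type":"object","properties":{"plan":{"type":"array"},"gripper":{"type":"number"},"force":{"type":"number"}},"required":["plan"]}

```bash
mkdir -p pics; python3 - <<'E'
from cell import robot, read_camera, get_calibration
import cv2,numpy as np
for n in("top","side"):
    p,d=read_camera(n); cv2.imwrite(f"pics/{n}0.png",p); np.save(f"{n}d.npy",d)
    c=get_calibration(n); print(n,c)
o=robot.observe(); print(o)
E
```

```text
top {'intrinsics': array([[461.34685604,   0.        , 324.37360515],
       [  0.        , 461.34685604, 235.69711384],
       [  0.        ,   0.        ,   1.        ]]), 'rvec': array([ 2.1419789 , -2.04681955,  0.24431725]), 'tvec': array([-0.02301004,  0.54945824,  0.92229736])}
side {'intrinsics': array([[469.29784142,   0.        , 319.90383606],
       [  0.        , 469.29784142, 236.58597067],
       [  0.        ,   0.        ,   1.        ]]), 'rvec': array([ 2.18094533, -0.04371488,  0.05086233]), 'tvec': array([-0.53401443,  0.11143514,  1.09356838])}
{'time': 0.1, 'qpos': array([ 1.07201338e+00,  3.42654783e-01,  1.52488442e+00,  2.85234335e-06,
        1.27539382e+00, -1.45996784e-01]), 'qvel': array([ 0.00092143, -0.00196463, -0.00330927, -0.00114618,  0.00218986,
        0.00199305]), 'joint_efforts': array([ 8.01401347e-04, -4.32008493e+01, -2.44692421e+01,  7.18557788e-02,
        5.27309580e-02, -7.23418270e-05]), 'tool_pos': array([0.18120508, 0.49237042, 0.22612649]), 'tool_rot': array([-3.14026694e+00, -1.97693936e-04,  2.78880553e+00]), 'contact_force': array([0.61493156, 0.02024081, 0.13934986]), 'torque': array([ 0.0429042 , -0.07386007,  0.01423047]), 'grip_force': 0.0, 'opening': 0.09196806116663661}
```

View pics/top0.png

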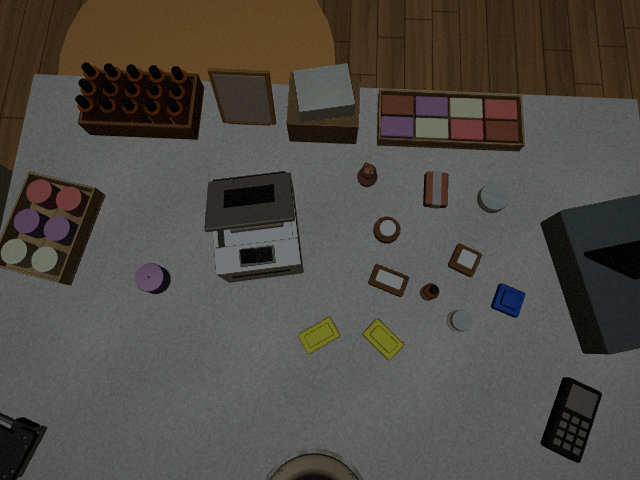

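View pics/side0.png

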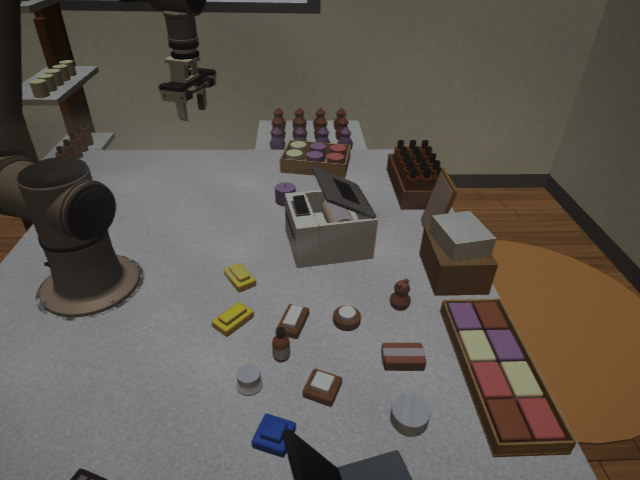

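The top view shows the printer at about (257,225) with its lid up and the rocker at (257,256). The white-keyed oblong pad is at (388,280), with the oil bottle beside it at (430,291). The yellow look-alikes are at (320,335) and (383,339).

```bash
cat >h.py <<'E'
import cv2,numpy as np
from cell import robot, read_camera, get_calibration
def cast(n,uv,z):
    c=get_calibration(n);R=cv2.Rodrigues(c["rvec"])[0];t=c["tvec"].ravel()
    uv=np.atleast_2d(uv).astype(float);r=np.c_[uv,np.ones(len(uv))]@np.linalg.inv(c["intrinsics"]).T@R
    o=-R.T@t; return o+r*((z-o[2])/r[:,2])[:,None]
def pts(n,d):
    c=get_calibration(n);R=cv2.Rodrigues(c["rvec"])[0];t=c["tvec"].ravel()
    v,u=np.mgrid[:480,:640];K=np.linalg.inv(c["intrinsics"])
    return ((np.dstack([u,v,np.ones_like(u)])@K.T)*d[...,None]-t)@R
E
python3 - <<'E'
from h import *
np.set_printoptions(precision=4,suppress=True)
p=cv2.imread("pics/top0.png");d=np.load("topd.npy");P=pts("top",d)
hsv=cv2.cvtColor(p,cv2.COLOR_BGR2HSV)
def blob(m,box):
    x0,y0,x1,y1=box;k=np.zeros(m.shape,np.uint8);k[y0:y1,x0:x1]=m[y0:y1,x0:x1]
    c=max(cv2.findContours(k,0,2)[0],key=cv2.contourArea);return c
for nm,m,b,z in[("key",(hsv[...,1]<60)&(hsv[...,2]>120),(374,268,404,292),.03),("rocker",(hsv[...,2]<60),(232,243,282,268),.134)]:
    c=blob(m.astype(np.uint8),b);r=cv2.minAreaRect(c);w=cast("top",cv2.boxPoints(r),z)
    print(nm,r,cv2.contourArea(c),"\n",w,w.mean(0))
# pad base (red-brown) hull
m=((hsv[...,1]>90)).astype(np.uint8);c=blob(m,(364,260,415,300));r=cv2.minAreaRect(c);w=cast("top",cv2.boxPoints(r),.02);print("base",r,w,w.mean(0))
for uv in[(225,272),(290,268),(225,265),(212,195),(212,225),(285,180),(288,218),(250,225),(250,180)]:print(uv,P[uv[1],uv[0]])
# deck + lid fits
box=np.zeros((480,640),bool);box[165:285,200:308]=1
dk=box&(abs(P[...,2]-.12)<.004)&(np.arange(480)[:,None]>235);c=blob(dk.astype(np.uint8),(200,165,308,285));r=cv2.minAreaRect(c);w=cast("top",cv2.boxPoints(r),.12);print("deck",w)
ld=box&(P[...,2]>.136)&(np.arange(480)[:,None]<232);Q=P[ld];A=np.c_[Q[:,:2],np.ones(len(Q))];print("lidplane",np.linalg.lstsq(A,Q[:,2],rcond=None)[0],len(Q),Q.min(0),Q.max(0))
cv2.imwrite("pics/crop.png",cv2.resize(p[160:310,190:450],None,fx=3,fy=3))
E
```

```text
key ((379.0000305175781, 279.0000305175781), (8.9442720413208, 4.472135543823242), 63.43495178222656) 8.0 
 [[ 0.4734 -0.1117  0.03  ]
 [ 0.4782 -0.1203  0.03  ]
 [ 0.4611 -0.1293  0.03  ]
 [ 0.4563 -0.1207  0.03  ]] [ 0.4672 -0.1205  0.03  ]
rocker ((256.3999938964844, 255.8000030517578), (17.27298927307129, 34.86003494262695), 83.9909896850586) 450.5 
 [[0.4986 0.17   0.134 ]
 [0.5091 0.1022 0.134 ]
 [0.4749 0.0962 0.134 ]
 [0.4646 0.1634 0.134 ]] [0.4868 0.1329 0.134 ]
base ((388.3448181152344, 280.137939453125), (36.39628601074219, 21.912050247192383), 21.80141258239746) [[ 0.4575 -0.0964  0.02  ]
 [ 0.5035 -0.1133  0.02  ]
 [ 0.4768 -0.188   0.02  ]
 [ 0.4314 -0.1705  0.02  ]] [ 0.4673 -0.1421  0.02  ]
(225, 272) [0.454  0.1948 0.1194]
(290, 268) [0.4737 0.0695 0.0839]
(225, 265) [0.4681 0.1962 0.119 ]
(212, 195) [0.6021 0.2282 0.1516]
(212, 225) [0.531  0.2119 0.1896]
(285, 180) [0.6442 0.0864 0.1409]
(288, 218) [0.5511 0.0707 0.1894]
(250, 225) [0.536  0.1421 0.1828]
(250, 180) [0.643  0.1583 0.1353]
deck [[0.5258 0.2263 0.12  ]
 [0.5478 0.0559 0.12  ]
 [0.4696 0.0452 0.12  ]
 [0.4483 0.2123 0.12  ]]
lidplane [-1.3446 -0.3868  1.0133] 3984 [ 0.3196 -0.0066  0.136 ] [0.6591 0.2413 1.0251]
```

View pics/crop.png

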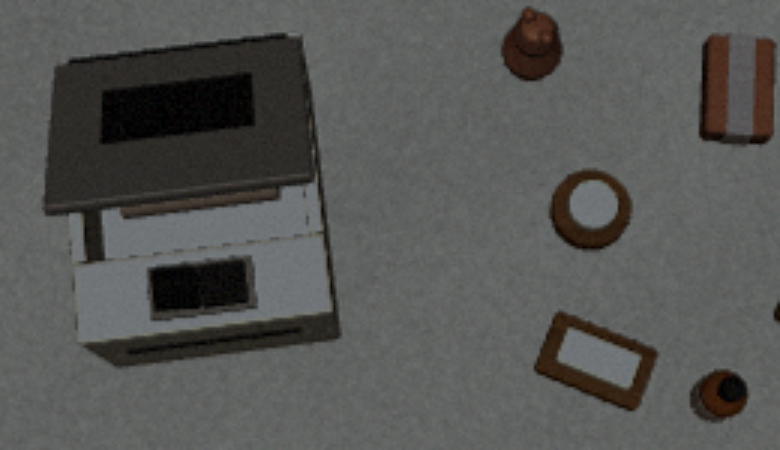

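The crop confirms the layout: the lid is raised about 0.46 rad. The rocker centre sits near (0.487, 0.133), the printer yaw is about 0.14, and the oblong key centre is near (0.467, -0.143). First I shut the fingers, turn the tool to match the printer and move over.

Call:
send_rows([
  [[0,0,0],[0,0,0.098]],
  [[0,0,0],[0,0,0.098]],
  [[0,0,0],[0,0,0.098]],
  [[0,0,0],[0,0,0.098]],
  [[0,0,0],[0,0,0.098]],
  [[0,0,0],[0,0,0.098]],
  [[0,0,0],[0,0,0.098]],
  [[-1,0.8,0],[0,0,0]],
  [[-1,0.8,0],[0,0,0]],
  [[-1,0.8,0],[0,0,0]],
], gripper=-1)

```text
time: 1.35
tool_pos: [0.2517, 0.426, 0.2264]
tool_rot: [-3.141, 0.001, 1.712]
contact_force: [0.2, 0.6, 0.4]
opening: 0.001
grip_force: 0.0
```

Call:
send_rows([
  [[-1,0.8,0],[0,0,0]],
  [[-1,0.8,0],[0,0,0]],
  [[-1,0.8,0],[0,0,0]],
  [[-1,0.8,0],[0,0,0]],
  [[-1,0.8,0],[0,0,0]],
  [[-1,0.8,0],[0,0,0]],
  [[-1,0.8,0],[0,0,0]],
  [[-1,0.8,0],[0,0,0]],
  [[-1,0.8,0],[0,0,0]],
  [[0,0,0],[0,0,0]],
])

```text
time: 2.6
tool_pos: [0.462, 0.2279, 0.2262]
tool_rot: [-3.141, 0.0, 1.708]
contact_force: [0.4, 0.5, -0.0]
opening: 0.0003
grip_force: 0.0
```

Call:
send_rows([
  [[-1,0.9,0],[0,0,0]],
  [[-1,0.9,0],[0,0,0]],
  [[-1,0.9,0],[0,0,0]],
  [[-1,0.9,0],[0,0,0]],
  [[0,0,1],[0,0,0]],
  [[0,0,1],[0,0,0]],
  [[0,0,0.4],[0,0,0]],
  [[0,0,0.4],[0,0,0]],
  [[0,0,0.4],[0,0,0]],
  [[0,0,0.2],[0,0,0]],
])

```text
time: 3.85
tool_pos: [0.5639, 0.143, 0.1414]
tool_rot: [-3.141, -0.0, 1.711]
contact_force: [-3.1, 0.9, 2.9]
opening: 0.0008
grip_force: 1.2
```

Call:
send_rows([
  [[0,0,0.2],[0,0,0]],
  [[0,0,0.1],[0,0,0]],
  [[0,0,0.1],[0,0,0]],
  [[0,0,0.04],[0,0,0]],
  [[0,0,0.04],[0,0,0]],
  [[0,0,0],[0,0,0]],
  [[0,0,0],[0,0,0]],
  [[0,0,0],[0,0,0]],
  [[0,0,0],[0,0,0]],
  [[0,0,0],[0,0,0]],
])

```text
time: 5.1
tool_pos: [0.5641, 0.1428, 0.1303]
tool_rot: [3.141, 0.0, 1.711]
contact_force: [-2.4, -0.0, 5.9]
opening: 0.0005
grip_force: 2.6
```

Call:
send_rows([
  [[0,0,0.06],[0,0,0]],
  [[0,0,0.06],[0,0,0]],
  [[0,0,0],[0,0,0]],
  [[0,0,0],[0,0,0]],
  [[0,0,-0.5],[0,0,0]],
  [[0,0,-1],[0,0,0]],
  [[0,0,-1],[0,0,0]],
  [[0,-1,0],[0,0,0]],
  [[0,-1,0],[0,0,0]],
  [[0,-1,0],[0,0,0]],
])

```text
time: 6.35
tool_pos: [0.4895, 0.1322, 0.1893]
tool_rot: [3.141, -0.0, 1.711]
contact_force: [-0.4, -0.0, -0.4]
opening: 0.0004
grip_force: 0.0
```

```bash
python3 - <<'E'
from h import *
np.set_printoptions(precision=4,suppress=True)
print(robot.observe()["tool_pos"])
p,d=read_camera("side");P=pts("side",d)
cv2.imwrite("pics/side1.png",cv2.resize(p[140:280,240:420],None,fx=4,fy=4))
th=.14;x=np.array([np.cos(th),np.sin(th)]);y=np.array([-x[1],x[0]]);q=P[...,:2]-[.559,.142]
a,b=q@x,q@y;m=(abs(b)<.07)&(P[...,2]>.1)&(d>0)
for s in np.arange(-.1,.1,.02):
    k=m&(a>s)&(a<s+.02);print(round(s,2),k.sum(),np.percentile(P[k][:,2],[10,50,90]) if k.sum() else 0)
E
```

```text
[0.4895 0.1322 0.1893]
-0.1 1910 [0.1211 0.3989 0.5408]
-0.08 1744 [0.1315 0.3743 0.5444]
-0.06 1416 [0.1225 0.3985 0.5353]
-0.04 664 [0.1295 0.2936 0.5181]
-0.02 383 [0.1291 0.1314 0.2974]
0.0 483 [0.1296 0.2568 0.2982]
0.02 268 [0.1295 0.1312 0.2875]
0.04 223 [0.1293 0.1308 0.1323]
0.06 221 [0.1287 0.1303 0.1315]
0.08 197 [0.1281 0.13   0.1316]
```

View pics/side1.png

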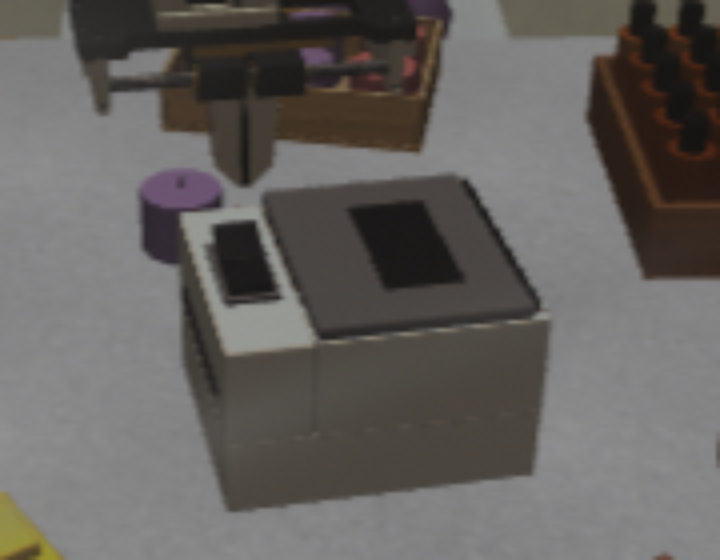

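The picture shows the lid lying flat; its depth readings are level at 0.130 m. Next is the rocker's left half.

Call:
send_rows([
  [[0.9,-0.1,0],[0,0,0]],
  [[0,0,0.9],[0,0,0]],
  [[0,0,0.8],[0,0,0]],
  [[0,0,0.2],[0,0,0]],
  [[0,0,0.2],[0,0,0]],
  [[0,0,0.1],[0,0,0]],
  [[0,0,0.1],[0,0,0]],
  [[0,0,0.1],[0,0,0]],
  [[0,0,0],[0,0,0]],
  [[0,0,0],[0,0,0]],
])

```text
time: 7.65
tool_pos: [0.4848, 0.1544, 0.1302]
tool_rot: [3.14, -0.0, 1.711]
contact_force: [-0.5, 1.8, 7.4]
opening: 0.0005
grip_force: 3.8
```

Call:
send_rows([
  [[0,0,0.06],[0,0,0]],
  [[0,0,0.06],[0,0,0]],
  [[0,0,0],[0,0,0]],
  [[0,0,0],[0,0,0]],
  [[0,0,0],[0,0,0]],
  [[0,0,0],[0,0,0]],
  [[0,0,0],[0,0,0]],
  [[0,0,0],[0,0,0]],
  [[0,0,0],[0,0,0]],
  [[0,0,0],[0,0,0]],
])

```text
time: 8.9
tool_pos: [0.485, 0.1544, 0.1299]
tool_rot: [3.137, 0.0, 1.711]
contact_force: [-9.3, -0.9, 29.7]
opening: 0.0008
grip_force: 14.8
```

Call:
send_rows([
  [[0,0,-0.5],[0,0,0]],
  [[0,0,-1],[0,0,0]],
  [[0,0,-1],[0,0,0]],
  [[-1,-0.2,0],[0,0,0]],
  [[-1,-0.2,0],[0,0,0]],
  [[-1,-0.2,0],[0,0,0]],
  [[-1,-0.2,0],[0,0,0]],
  [[-1,-0.2,0],[0,0,0]],
  [[-1,-0.2,0],[0,0,0]],
  [[-1,-0.2,0],[0,0,0]],
])

```text
time: 10.15
tool_pos: [0.4739, -0.025, 0.1886]
tool_rot: [-3.141, 0.0, 1.711]
contact_force: [-0.1, 0.0, -0.9]
opening: 0.0004
grip_force: 0.0
```

```bash
python3 - <<'E'
from h import *
np.set_printoptions(precision=4,suppress=True)
print(robot.observe()["tool_pos"])
for n,(x0,y0,x1,y1),kb in(("top",(200,160,420,310),(368,262,412,298)),("side",(220,180,350,350),(275,300,312,342))):
    p,d=read_camera(n)
    cv2.imwrite(f"pics/{n}2.png",cv2.resize(p[y0:y1,x0:x1],None,fx=3.5,fy=3.5))
    h=cv2.cvtColor(p,cv2.COLOR_BGR2HSV)
    k=np.zeros((480,640),np.uint8);a,b,c,e=kb
    # key: bright unsaturated, enclosed by the brown base
    base=cv2.inRange(h,(0,80,0),(30,255,255));k[b:e,a:c]=base[b:e,a:c]
    con=max(cv2.findContours(k,0,2)[0],key=cv2.contourArea)
    f=np.zeros_like(k);cv2.drawContours(f,[con],-1,255,-1);f&=~base
    con=max(cv2.findContours(f,0,2)[0],key=cv2.contourArea);r=cv2.minAreaRect(con)
    w=cast(n,cv2.boxPoints(r),.03);print(n,r,w[:,:2].tolist(),w.mean(0))
E
```

```text
[ 0.4739 -0.025   0.1886]Traceback (most recent call last):
  File "<stdin>", line 13, in <module>
ValueError: max() iterable argument is empty
```

```bash
python3 - <<'E'
from h import *
np.set_printoptions(precision=4,suppress=True)
p,d=read_camera("side");P=pts("side",d)
cv2.imwrite("pics/side2.png",cv2.resize(p[180:350,220:350],None,fx=3.5,fy=3.5))
h=cv2.cvtColor(p,cv2.COLOR_BGR2HSV)
f=np.zeros((480,640),np.uint8);f[300:342,275:312]=255;f&=cv2.inRange(h,(0,0,120),(180,60,255))
con=max(cv2.findContours(f,0,2)[0],key=cv2.contourArea);r=cv2.minAreaRect(con)
w=cast("side",cv2.boxPoints(r),.03);print(r,w)
for t,m in(("P",(abs(P[...,2]-.03)<.004)&(f>0)),):
    print(m.sum(),P[m].mean(0),P[m].min(0),P[m].max(0))
E
```

```text
((292.9999694824219, 320.4999694824219), (40.99999237060547, 35.99999237060547), 90.0) [[ 0.4316 -0.0981  0.03  ]
 [ 0.5097 -0.1003  0.03  ]
 [ 0.5056 -0.2183  0.03  ]
 [ 0.4348 -0.2161  0.03  ]]
240 [ 0.4694 -0.1435  0.0299] [ 0.4497 -0.1732  0.0262] [ 0.4897 -0.1126  0.0336]
```

View pics/side2.png

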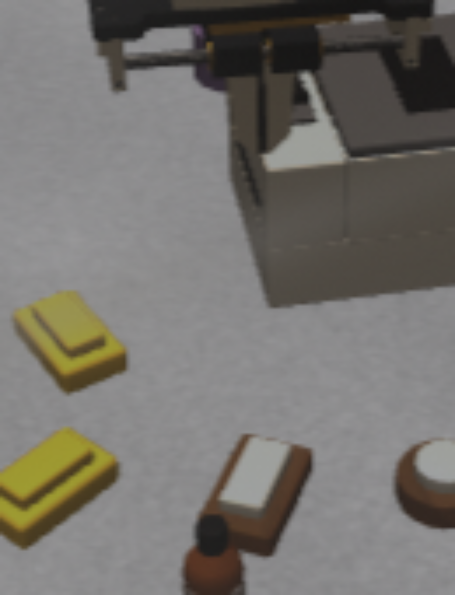

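The side view shows the oblong key unobstructed at about (293,316), just behind the bottle. I move above it, then check the rocker.

Call:
send_rows([
  [[-0.93,-0.18,0],[0,0,0]],
  [[-0.93,-0.18,0],[0,0,0]],
  [[-0.93,-0.18,0],[0,0,0]],
  [[-0.93,-0.18,0],[0,0,0]],
  [[-0.93,-0.18,0],[0,0,0]],
  [[0,0,0.8],[0,0,0]],
  [[0,0,0.8],[0,0,0]],
  [[0,0,0.8],[0,0,0]],
  [[0,0,0.8],[0,0,0]],
  [[0,0,0],[0,0,0]],
])

```text
time: 11.5
tool_pos: [0.4673, -0.1412, 0.1075]
tool_rot: [-3.139, -0.002, 1.712]
contact_force: [0.2, -0.6, -0.4]
opening: 0.0005
grip_force: 0.0
```

```bash
python3 - <<'E'
from h import *
np.set_printoptions(precision=4,suppress=True)
print(robot.observe()["tool_pos"])
th=.14;x=np.array([np.cos(th),np.sin(th)]);y=np.array([-x[1],x[0]])
im=[]
for n,(x0,y0,x1,y1) in(("side",(270,170,350,230)),("top",(210,220,310,295))):
    p,d=read_camera(n);P=pts(n,d);q=P[...,:2]-[.487,.133];a,b=q@x,q@y
    im.append(cv2.resize(p[y0:y1,x0:x1],(400,300)))
    for s in np.arange(-.03,.03,.01):
        k=(abs(a)<.009)&(b>s)&(b<s+.01)&(abs(P[...,2]-.13)<.03);print(n,round(s,2),k.sum(),np.median(P[k][:,2]) if k.any() else 0)
cv2.imwrite("pics/r.png",np.hstack(im))
E
```

```text
[ 0.4673 -0.1412  0.1075]
side -0.03 0 0
side -0.02 0 0
side -0.01 0 0
side 0.0 0 0
side 0.01 0 0
side 0.02 0 0
top -0.03 53 0.13965856972567436
top -0.02 45 0.13704687474464705
top -0.01 46 0.13183158287657998
top 0.0 43 0.1299396491258471
top 0.01 47 0.13031362976243352
top 0.02 44 0.12973396420310285
```

View pics/r.png

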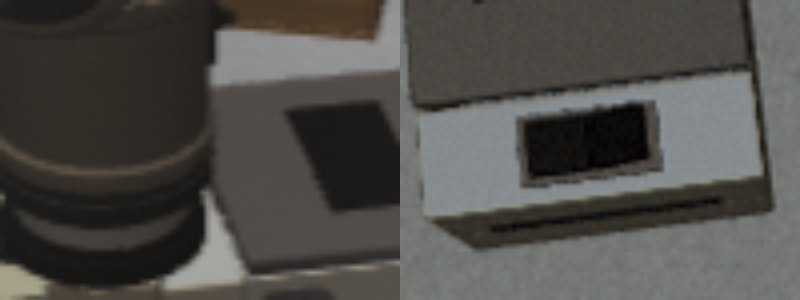

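The rocker's left half reads level at 0.130 m with the right half raised, so it is on. Now I press the key.

Call:
send_rows([
  [[-0.06,0,0.9],[0,0,0]],
  [[0,0,0.9],[0,0,0]],
  [[0,0,0.8],[0,0,0]],
  [[0,0,0.2],[0,0,0]],
  [[0,0,0.2],[0,0,0]],
  [[0,0,0.1],[0,0,0]],
  [[0,0,0.1],[0,0,0]],
  [[0,0,0.1],[0,0,0]],
  [[0,0,0],[0,0,0]],
  [[0,0,0],[0,0,0]],
])

```text
time: 12.85
tool_pos: [0.4687, -0.1438, 0.0265]
tool_rot: [3.141, 0.0, 1.711]
contact_force: [-0.1, -0.1, 3.5]
opening: 0.0004
grip_force: 1.7
```

Call:
send_rows([
  [[0,0,0.06],[0,0,0]],
  [[0,0,0.06],[0,0,0]],
  [[0,0,0.06],[0,0,0]],
  [[0,0,0],[0,0,0]],
  [[0,0,0],[0,0,0]],
  [[0,0,0],[0,0,0]],
  [[0,0,0],[0,0,0]],
  [[0,0,0],[0,0,0]],
  [[0,0,0],[0,0,0]],
  [[0,0,0],[0,0,0]],
])

```text
time: 14.1
tool_pos: [0.4688, -0.1439, 0.0238]
tool_rot: [3.14, 0.001, 1.711]
contact_force: [-4.9, 0.7, 26.1]
opening: 0.0006
grip_force: 13.1
```

The key is at its stop: tip at 24 mm with 26 N. I release straight up.

Call:
send_rows([
  [[0,0,-0.1],[0,0,0]],
  [[0,0,-0.2],[0,0,0]],
  [[0,0,-0.5],[0,0,0]],
  [[0,0,-1],[0,0,0]],
  [[0,0,-1],[0,0,0]],
  [[0,0,-1],[0,0,0]],
  [[0,0,-1],[0,0,0]],
  [[0,0,-1],[0,0,0]],
  [[0,0,0],[0,0,0]],
  [[0,0,0],[0,0,0]],
])

```text
time: 15.35
tool_pos: [0.4675, -0.1433, 0.1658]
tool_rot: [-3.14, -0.001, 1.711]
contact_force: [0.1, 0.5, -0.0]
opening: 0.0007
grip_force: 0.0
```

```bash
python3 - <<'E'
from h import *
o=robot.observe();print(o["tool_pos"],o["contact_force"])
p,d=read_camera("side");cv2.imwrite("pics/side3.png",p)
P=pts("side",d);k=P[305:330,280:305].reshape(-1,3);k=k[k[:,2]>.026];print(len(k),np.median(k,0))
E
```

```text
[ 0.46751441 -0.1433195   0.16584338] [ 0.09123305  0.52509163 -0.03482642]
279 [ 0.46835049 -0.14555428  0.02994451]
```

View pics/side3.png

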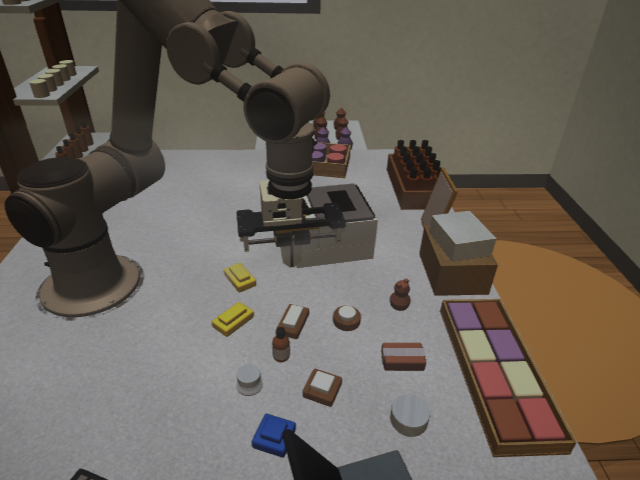

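The view shows the key back up at (293,317), the lid shut, and the other goods where they stood, with the arm clear of everything.

```bash
python3 -c "
from cell import robot
print(robot.hand_in())"
```

```text
the job is handed in; nothing more can be done
None
```

The lid is shut, the rocker is tipped to on, and the oblong key was pressed fully down and came back up; the job is handed in at about 15 s.

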